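# Weigh two fixings tins by hand and load the fuller one in the dispenser bay

## Task

Of the two identical closed yellow tins, find by lifting them which is the heavier. Set the lighter one down gently on the blue-topped stand; set the heavier one down gently on the runway of the green-covered bay and slide it into the bay until it rests against the backstop hidden inside, feeling for it so that the backstop is not shoved out of its setting. Never set the lighter tin on the bay, keep both tins upright, and leave the other things on the bench alone.

Things in the scene. Friction and masses are not known exactly. Their poses are not given: they have to be found in the camera images.
- tin_p_mid (a point): one of two outwardly identical closed tins, yellow, black band round the side, pale patch on the lid: 80 mm long (x), 54 wide (y), 50 high; rigid, load centred. Point: its centre, 25 mm up; z up. It stands on the bench, long side roughly away from the robot. Weight 0.15 to 0.66 kg; the two differ by at least 0.15 kg; which is heavier changes each time and cannot be seen.
- tin_q_mid (a point): one of two outwardly identical closed tins, yellow, black band round the side, pale patch on the lid: 80 mm long (x), 54 wide (y), 50 high; rigid, load centred. Point: its centre, 25 mm up; z up. It stands on the bench, long side roughly away from the robot. Weight 0.15 to 0.66 kg; the two differ by at least 0.15 kg; which is heavier changes each time and cannot be seen.
- bay: fixed dispenser bay: plywood base 210 mm (x) by 130 (y), top 20 mm above the bench; origin at the centre of its underside; x points inwards, the way a tin is slid in, z up. From x = -105 to -5 mm it is an open flat runway; from -5 to +105 mm a green cover, closed at the back, roof 84 mm above the bench. Tins go in lengthwise; sliding one takes at most 0.7 of its weight.
- bay_mouth (a point): centre of the cover's mouth at floor level (bay x = -5 mm, 20 mm above the bench), axes as the bay's. Passage 60 mm wide, 56 high, walls 12 thick. Two guide fins, 40 high, flare the entry: they reach 15 mm out of the mouth, about 75 mm apart there.
- bay_inside (a point): point on the passage floor 64 mm behind the mouth. A wooden backstop, unseen and not measured, faces the mouth inside: its face lies 52 to 76 mm behind the mouth, different each time, so a tin at home stands 4 to 28 mm out. It is held by friction, slips back at about 14 N and must not be shifted more than 4 mm.
- stand: fixed stand with a blue top, 140 mm (x) by 150 mm (y), its top 30 mm above the bench; origin at the centre of its underside, z up. The tin may stand anywhere on it, any yaw, its centre over the top and the tin not overhanging by more than a little.
- glue: bystander: white glue bottle, red cap, 56 mm across, 150 mm high; origin at the centre of its underside
- wax: bystander: can of wax, 68 mm across, 60 mm high; origin at the centre of its underside
- mallet: bystander: hammer lying on the bench, handle along its -x
- offcut: bystander: willow offcut, 130 by 60 by 35 mm; origin at the centre of its underside
Not all that is in view belongs to the job. What is shaped like the part that bears tin_q_mid but purple is not meant.

How it is judged:
By the outcome, as a careful person would: the job done as asked, in the order asked, and still so for the second after the job is handed in, with the robot touching nothing.
It also fails if it takes over 72 s, if anything falls off the work surface, if the arm or the gripper's body presses on something with over 40 N, if the wrist force passes 120 N, or if a joint passes its speed limit or range.

## Robot

A 6-joint arm with a two-finger parallel gripper is mounted at the origin on the work surface. World frame = base frame: x ahead of the robot, y to its left, z up, the work surface at z = 0. Lengths are in m, angles in degrees, forces in N, time in s.
With the tool pointing down it reaches from about 0.4 to 0.825 m from the base axis. Payload 7 kg.
Tool frame: the origin (TCP) lies midway between the tips of the shut fingers; the grasp point (between the pads) lies r.hold_point_z behind it (r.hold_point_z is the distance from the TCP to the grasp point, in m); z points along the fingers, x is the direction in which the jaws open and shut, and the axes are right-handed (so a half turn about z gives the same grasp; the last joint's range is limited). The gripper opens to 88 mm and grips with 3 to 60 N. Pads are 19 mm wide; open, the fingers measure 130 mm over their backs; the gripper's body (78 mm by 193 mm) begins 47 mm behind the grasp point.
Start: joints at [88.929, 20.546, 0.682, 0, -70.136, -16.507], TCP at [0.204, 0.643, 0.227] pointing down, gripper open.
Joint ranges: [-176.03, 176.03], [-82.01, 121.73], [-58.28, 71.71], [-173.87, 95.51], [-174.79, -0.11], [-173.66, 173.66]. Speed limits (degrees/s): [136.94, 136.94, 172.46, 180, 180, 180].

## Interface

Orientations are given as [roll, pitch, yaw] about the fixed x, y, z axes, in that order (R = Rz(yaw) Ry(pitch) Rx(roll)).
In Python, from plant import get_state, viewer, close_job, r gives the robot as it stands.
- The arm moves only by the tool apply_moves, never from a script. Its argument "plan" is a list of rows, each a list of 3 entries, a list of its own where there are three numbers: the closure in counts, from 0 (fully open) to 255 (shut), then the shift along the tool's x, y, z in units of 50 mm (1.0 is 50 mm), then the turn about the tool's z in units of 6 degrees (1.0 is 6 degrees). A call has 1 to 12 rows; each row shifts and turns the commanded pose from where the row before left it, along the tool's axes as they then stand; what a row does not reach is not made up. A row lasts 1/8 s, in which the tool goes at most 62.5 mm and 10.7 degrees, less where a joint would pass 70% of its speed; a pose out of reach is approached as far as the arm can. A call is refused whole if a number of a shift passes 1 or a number of a turn 1, either way. A call with a gripper value outside its range is refused whole. The fingers move at their own pace and stop on an object; "squeeze" is the grip in N (left out, the last holds). Time passes only in rows, so rows that do not move let the fingers close. It gives the time, the measured TCP pose, the force and the opening at its end, in the units of the state.
- get_state(): the state, without advancing time (a new reading comes with each control period).
- viewer.capture(name): name is "side" or "top" or "wrist"; returns a dict with "frame" (384x512x3 uint8, blue, green, red), "K" (3x3 intrinsics, pixels), "R" (3x3) and "t" (3): a world point X has camera coordinates R X + t; the wrist camera has in their place "mount" (4x4, takes a point from camera to tool coordinates, whose origin is the TCP and whose axes are the tool frame's). Camera axes: x right, y down, z forward; pixel columns grow to the right and rows downward; lengths in m; the calibration is good to about 2 mm. A picture is of the moment at which its call begins: read the wrist's pose just before it. There is no depth.
- close_job(): hands the job in, once; it reports no verdict.
The state is a dict: "time_s": time; "joints": joint angles; "qd": joint speeds; "joint_torque": joint torques, N m; "tcp_pos": TCP position; "eef_rot": TCP orientation; "contact_force": force on the tool from outside, world axes, zero at the start; "moment": the same for the moment, N m; "gripper_width": finger opening in m.
Only numpy, scipy, OpenCV 4.12 (cv2) and the standard library are available. Lean on these libraries where they do the work, as an engineer would, in place of code of your own. Each camera call takes 0.05 s, during which the arm holds its last target.

## Working session

There is one attempt and no reset: what is moved stays moved. The work goes in short steps, Python scripts to look and compute and a tool call to move; the robot and the scene stay as the last step left them, time stands still between calls to the robot, and variables do not carry over. Pictures are saved under pics/ and viewed, and the job is handed in when it is done.

Besides the shell and the picture viewer there is one more tool, called after "Emit:" in YAML: its name, and indented under it one key for each argument. apply_moves: Moves the arm, as the interface text tells. Its arguments: {"type":"object","properties":{"plan":{"type":"array","items":{"type":"array"}},"squeeze":{"type":"number"}},"required":["plan"]}

```bash
ls; mkdir -p pics
python3 - <<'E'
from plant import get_state, viewer, r
import cv2
s=get_state(); print(s, r.hold_point_z)
for n in("side","top","wrist"):
    c=viewer.capture(n); cv2.imwrite(f"pics/{n}0.png",c["frame"]); print(n,c["K"].round(1).tolist(),{k:v.round(4).tolist() for k,v in c.items() if k not in("frame","K")})
E
```

```text
pics
{'time_s': 0.0, 'joints': array([ 8.89290617e+01,  2.05928095e+01,  6.36136134e-01, -1.94245000e-02,
       -7.01366169e+01, -1.65066959e+01]), 'qd': array([-0.07203498,  0.0590178 ,  0.02292423,  0.02415088, -0.03012337,
        0.06254969]), 'joint_torque': array([ 6.83572307e-04, -5.82715702e+01,  2.93057334e+01,  6.99730799e+00,
        7.06884879e-03, -1.45002259e-04]), 'tcp_pos': array([0.20373338, 0.6430253 , 0.22562731]), 'eef_rot': array([-1.79990999e+02, -9.46340734e-02, -1.07584257e+02]), 'contact_force': array([ 0.13661649,  0.22665044, -0.26712987]), 'moment': array([ 0.00830736, -0.03873394,  0.02152301]), 'gripper_width': 0.08710665642269783} 0.0188
side [[481.7, 0.0, 258.5], [0.0, 481.7, 192.6], [0.0, 0.0, 1.0]] {'R': [[0.7339, -0.6792, 0.003], [-0.4845, -0.5266, -0.6985], [0.476, 0.5112, -0.7156]], 't': [-0.3914, 0.3369, 1.4762]}
top [[380.5, 0.0, 261.6], [0.0, 380.5, 201.9], [0.0, 0.0, 1.0]] {'R': [[-0.0079, -0.9998, -0.0174], [-0.9933, 0.0099, -0.1156], [0.1157, 0.0163, -0.9931]], 't': [0.0576, 0.5618, 1.1442]}
wrist [[320.2, 0.0, 249.7], [0.0, 320.2, 194.5], [0.0, 0.0, 1.0]] {'mount': [[1.0, -0.0001, -0.0007, -0.0006], [0.0003, 0.961, 0.2765, -0.0756], [0.0006, -0.2765, 0.961, -0.1588], [0.0, 0.0, 0.0, 1.0]]}
```

View pics/top0.png

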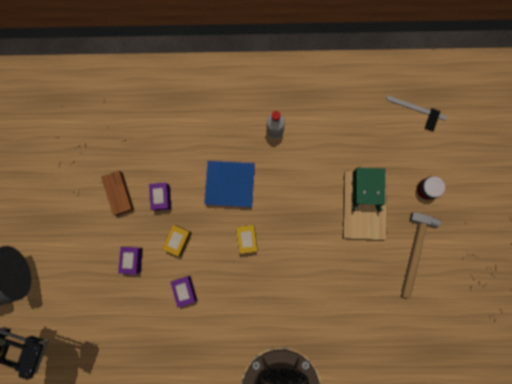

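View pics/side0.png

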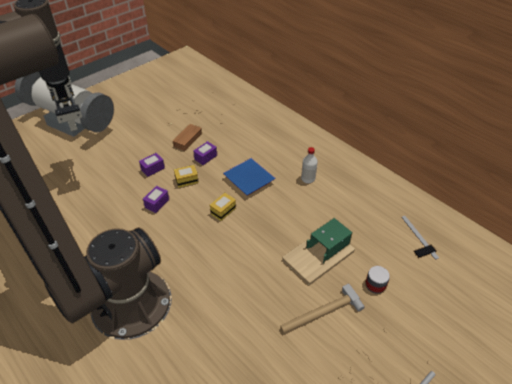

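View pics/wrist0.png

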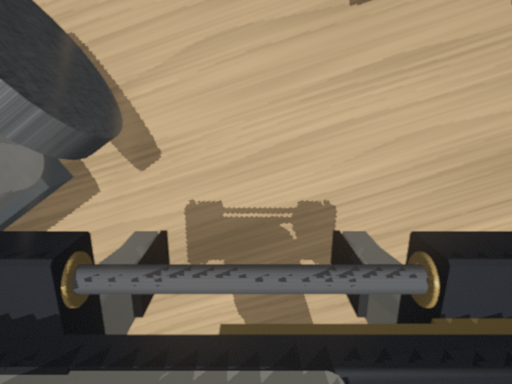

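The top view shows yellow tins at about (177,240) and (247,239). The purple ones at (160,196), (130,261) and (183,292) are decoys. The blue stand is at (230,184), and the bay at (365,205) has its runway toward the robot and the green cover at (369,187). Next I measure them and enlarge a crop.

```bash
cat > h.py <<'E'
import numpy as np, cv2
def ray(c,uv,z,R=None,t=None):
    R=c["R"] if R is None else R; t=c["t"] if t is None else t
    d=R.T@np.linalg.solve(c["K"],[uv[0],uv[1],1.]); o=-R.T@t
    return o+d*(z-o[2])/d[2]
def proj(c,X,R=None,t=None):
    R=c["R"] if R is None else R; t=c["t"] if t is None else t
    p=c["K"]@(R@np.asarray(X)+t); return p[:2]/p[2]
def wristRt(c,s):
    from scipy.spatial.transform import Rotation as Ro
    T=np.eye(4); T[:3,:3]=Ro.from_euler("xyz",s["eef_rot"],degrees=True).as_matrix(); T[:3,3]=s["tcp_pos"]
    W=np.linalg.inv(T@c["mount"]); return W[:3,:3],W[:3,3]
def rects(c,lo,hi,z,amin,R=None,t=None):
    "world-plane min-area rects of colour blobs"
    hsv=cv2.cvtColor(c["frame"],cv2.COLOR_BGR2HSV); m=cv2.inRange(hsv,np.array(lo),np.array(hi))
    m=cv2.morphologyEx(m,cv2.MORPH_CLOSE,np.ones((3,3)))
    out=[]
    for k in cv2.findContours(m,cv2.RETR_EXTERNAL,cv2.CHAIN_APPROX_NONE)[0]:
        if cv2.contourArea(k)<amin: continue
        w=np.array([ray(c,p[0],z,R,t)[:2] for p in k],np.float32)*1000
        out.append((k.reshape(-1,2).mean(0).round(0).tolist(),cv2.minAreaRect(w)))
    return out
E
python3 - <<'E'
from h import *
from plant import viewer
c=viewer.capture("top")
for nm,lo,hi,z in(("tin",(20,120,80),(35,255,255),.05),("stand",(100,120,50),(118,255,255),.03),("green",(65,80,30),(95,255,255),.084)):
    for o in rects(c,lo,hi,z,60): print(nm,o)
f=c["frame"]
cv2.imwrite("pics/cropA.png",cv2.resize(f[150:320,100:300],None,fx=4,fy=4,interpolation=2)[:600])
cv2.imwrite("pics/cropB.png",cv2.resize(f[150:250,320:460],None,fx=5.5,fy=5.5,interpolation=2)[:600])
s=viewer.capture("side");cv2.imwrite("pics/cropC.png",cv2.resize(s["frame"][130:300,130:400],None,fx=2.9,fy=2.9,interpolation=2))
E
```

```text
tin ([246.0, 239.0], ((448.01708984375, 98.59759521484375), (82.5170669555664, 55.22733688354492), 7.436836242675781))
tin ([176.0, 240.0], ((445.8919372558594, 314.1827392578125), (55.753089904785156, 82.70313262939453), 66.62582397460938))
stand ([229.0, 183.0], ((621.4743041992188, 153.1417694091797), (143.7875213623047, 134.5043182373047), 85.9768295288086))
green ([369.0, 189.0], ((593.0858764648438, -265.1405944824219), (84.74079895019531, 119.30940246582031), 87.22307586669922))
```

```bash
sleep 0
```

```text
(no output)
```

View pics/cropA.png

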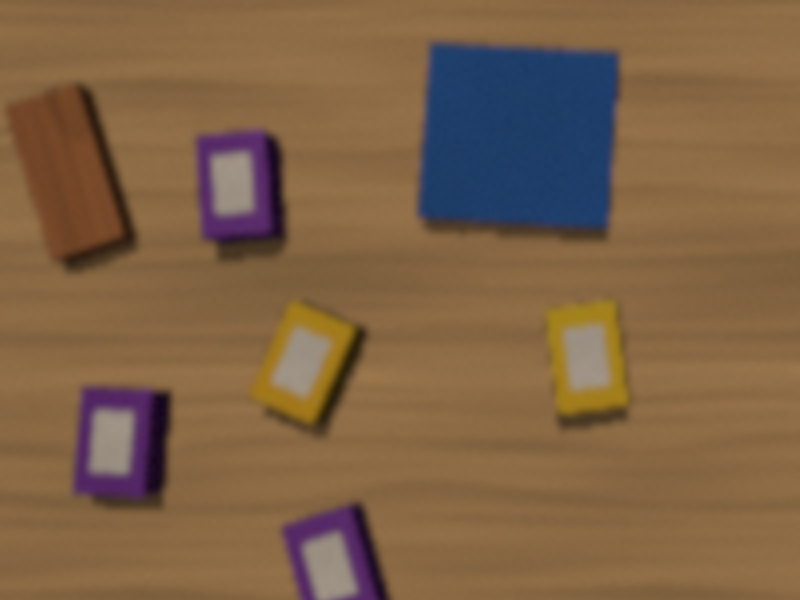

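View pics/cropB.png

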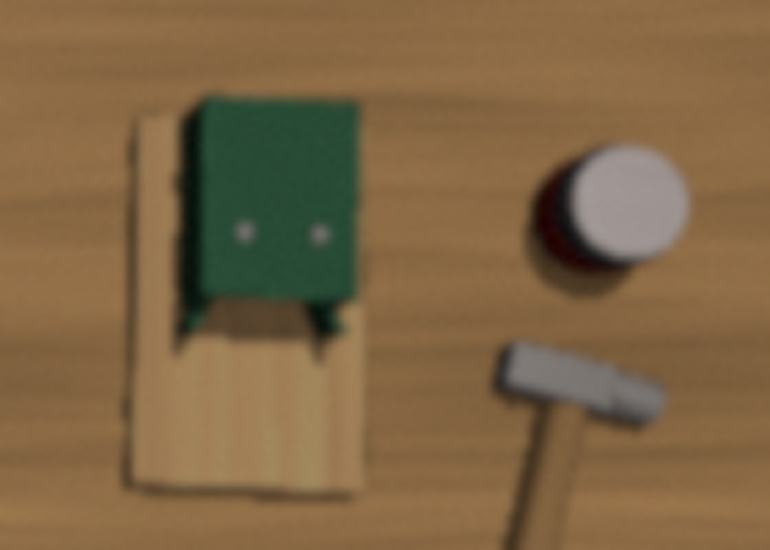

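View pics/cropC.png

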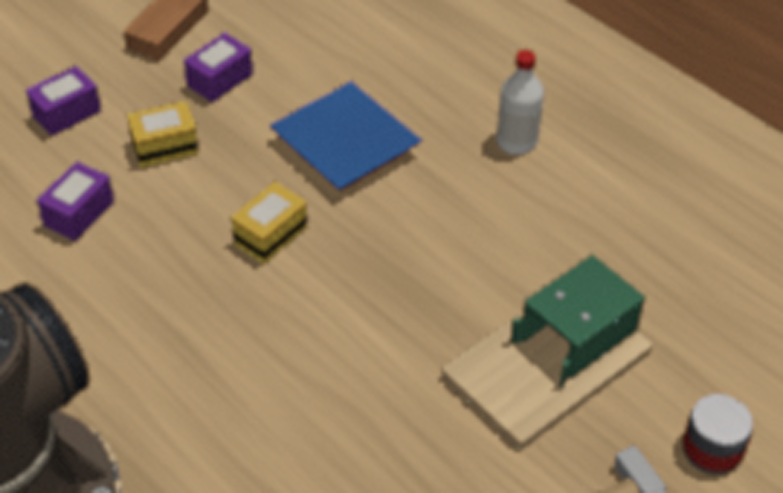

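```bash
cat >> h.py <<'E'
def go(target,yaw=None,s=None):
    "print tool-axis shift in 50 mm units from measured pose, with the turn (6 deg units) to make first"
    from plant import get_state
    from scipy.spatial.transform import Rotation as Ro
    s=s or get_state(); y=s["eef_rot"][2]
    yw=y if yaw is None else yaw
    d=(y-yw+90)%180-90
    e=Ro.from_euler("xyz",[180,0,y-d],degrees=True).as_matrix()
    print("t",round(s["time_s"],2),"tcp",s["tcp_pos"].round(4),"rot",s["eef_rot"].round(2),"F",s["contact_force"].round(2),"w",round(s["gripper_width"],4))
    print("turn",round(d/6,2),"then shift",(e.T@(np.array(target)-s["tcp_pos"])/0.05).round(3))
E
python3 -c "
from h import *
go((.4459,.3142,.2),66.6)"
```

```text
t 0.25 tcp [0.2038 0.6433 0.2261] rot [-1.7999e+02 -4.0000e-02 -1.0758e+02] F [ 0.69 -0.35 -0.42] w 0.0882
turn 0.97 then shift [ 4.117 -7.057  0.523]
```

Emit:
apply_moves:
  plan:
    - [0,[0,0,0],0.97]
    - [0,[0.51,-0.88,0],0]
    - [0,[0.51,-0.88,0],0]
    - [0,[0.51,-0.88,0],0]
    - [0,[0.51,-0.88,0],0]
    - [0,[0.51,-0.88,0],0]
    - [0,[0.51,-0.88,0],0]
    - [0,[0.51,-0.88,0],0]
    - [0,[0.51,-0.88,0.5],0]
    - [0,[0,0,0],0]
    - [0,[0,0,0],0]
  squeeze: 25

```text
time_s: 1.62
tcp_pos: [0.4462, 0.3165, 0.2018]
eef_rot: [-180.0, 0.0, -113.4]
contact_force: [0.0, 1.5, -0.4]
gripper_width: 0.0873
```

```bash
cat >> h.py <<'E'
def wr(name,lo,hi,z,amin=300):
    from plant import get_state,viewer
    s=get_state(); c=viewer.capture("wrist"); R,t=wristRt(c,s)
    cv2.imwrite(f"pics/{name}.png",c["frame"])
    for o in rects(c,lo,hi,z,amin,R,t): print(o)
    return s,c,R,t
Y=((20,120,60),(35,255,255))
E
python3 -c "
from h import *
go((.4459,.3142,.16),66.6)
wr('wB',*Y,.05)"
```

```text
t 1.62 tcp [0.4462 0.3165 0.2018] rot [-1.7999e+02  2.0000e-02 -1.1344e+02] F [ 0.03  1.54 -0.36] w 0.0873
turn -0.01 then shift [ 0.044 -0.013  0.837]
([368.0, 328.0], ((236.99241638183594, 262.4072265625), (334.0672912597656, 18.89568328857422), 66.58537292480469))
([427.0, 279.0], ((267.87005615234375, 185.3150634765625), (27.07965660095215, 70.76336669921875), 79.71261596679688))
([73.0, 279.0], ((420.5016174316406, 537.5484619140625), (28.04239273071289, 71.33338165283203), 50.70949172973633))
([250.0, 176.0], ((450.3011169433594, 314.9885559082031), (54.359718322753906, 82.36845397949219), 66.54347229003906))
([443.0, 88.0], ((452.66558837890625, 110.36869812011719), (85.37715911865234, 73.59232330322266), 7.182484149932861))
```

View pics/wB.png

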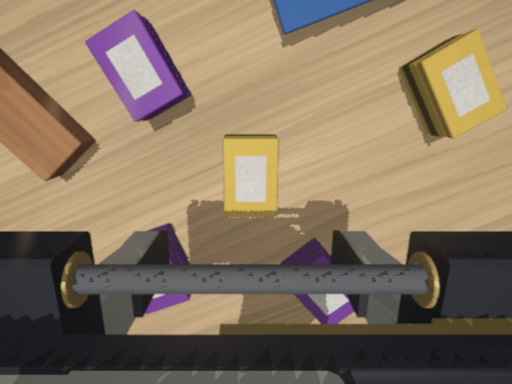

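The wrist view shows tin B at (250,176), squarely between the jaws. Wrist and top views agree within 4 mm: (0.450,0.315) and (0.446,0.314).

```bash
python3 -c "
from h import *
go((.449,.315,.012),66.6)"
```

```text
t 1.68 tcp [0.446  0.3171 0.2021] rot [-1.7998e+02  5.0000e-02 -1.1338e+02] F [-0.06  0.31 -0.11] w 0.0877
turn 0.0 then shift [ 0.016 -0.072  3.801]
```

Emit:
apply_moves:
  plan:
    - [0,[0.02,-0.07,0.7],0]
    - [0,[0,0,0.8],0]
    - [0,[0,0,0.8],0]
    - [0,[0,0,0.8],0]
    - [0,[0,0,0.5],0]
    - [0,[0,0,0.2],0]
    - [0,[0,0,0],0]
    - [255,[0,0,0],0]
    - [255,[0,0,0],0]
    - [255,[0,0,0],0]
    - [255,[0,0,0],0]
    - [255,[0,0,0],0]
  squeeze: 25

```text
time_s: 3.18
tcp_pos: [0.449, 0.3144, 0.012]
eef_rot: [-180.0, 0.0, -113.4]
contact_force: [-0.4, 0.5, 3.8]
gripper_width: 0.0536
```

Emit:
apply_moves:
  plan:
    - [255,[0,0,0],0]
    - [255,[0,0,-0.2],0]
    - [255,[0,0,-0.4],0]
    - [255,[0,0,-0.4],0]
    - [255,[0,0,0],0]
    - [255,[0,0,0],0]
    - [255,[0,0,0],0]
    - [255,[0,0,0],0]

```text
time_s: 4.18
tcp_pos: [0.4484, 0.3137, 0.0608]
eef_rot: [180.0, -0.1, -113.4]
contact_force: [-0.0, 0.1, -5.0]
gripper_width: 0.0539
```

Emit:
apply_moves:
  plan:
    - [255,[0,0,0],0]
    - [255,[0,0,0],0]

```text
time_s: 4.42
tcp_pos: [0.4487, 0.3141, 0.0614]
eef_rot: [180.0, -0.0, -113.4]
contact_force: [0.1, 0.5, -4.9]
gripper_width: 0.0537
```

Emit:
apply_moves:
  plan:
    - [255,[0,0,0],0]

```text
time_s: 4.55
tcp_pos: [0.4487, 0.3142, 0.0616]
eef_rot: [-180.0, 0.0, -113.4]
contact_force: [0.3, 0.3, -5.8]
gripper_width: 0.0537
```

Emit:
apply_moves:
  plan:
    - [255,[0,0,0],0]

```text
time_s: 4.68
tcp_pos: [0.4487, 0.3142, 0.0616]
eef_rot: [-180.0, 0.0, -113.4]
contact_force: [-0.1, -0.5, -5.4]
gripper_width: 0.0539
```

Emit:
apply_moves:
  plan:
    - [255,[0,0,0.4],0]
    - [255,[0,0,0.3],0]
    - [255,[0,0,0.2],0]
    - [255,[0,0,0.08],0]
    - [255,[0,0,0.02],0]
    - [255,[0,0,0],0]
    - [255,[0,0,0],0]
    - [0,[0,0,0],0]
    - [0,[0,0,0],0]
    - [0,[0,0,0],0]
    - [0,[0,0,0],0]
    - [0,[0,0,-0.3],0]

```text
time_s: 6.18
tcp_pos: [0.4482, 0.3135, 0.0262]
eef_rot: [180.0, -0.1, -113.4]
contact_force: [-0.9, -0.8, 0.5]
gripper_width: 0.0871
```

Emit:
apply_moves:
  plan:
    - [0,[0,0,-0.8],0]
    - [0,[0,0,-0.8],0]
    - [0,[0,0,-0.8],0]
    - [0,[0,0,0],0]
    - [0,[0,0,0],0]

```text
time_s: 6.8
tcp_pos: [0.4485, 0.314, 0.1471]
eef_rot: [180.0, 0.0, -113.4]
contact_force: [-0.1, 0.3, -0.2]
gripper_width: 0.0876
```

```bash
python3 -c "
from h import *
go((.450,.099,.15),97.4)"
```

```text
t 6.8 tcp [0.4485 0.314  0.1471] rot [ 1.7999e+02  5.0000e-02 -1.1341e+02] F [-0.12  0.29 -0.21] w 0.0876
turn -5.13 then shift [ 4.268  0.524 -0.059]
```

Emit:
apply_moves:
  plan:
    - [0,[0,0,0],-1]
    - [0,[0,0,0],-1]
    - [0,[0,0,0],-1]
    - [0,[0,0,0],-1]
    - [0,[0,0,0],-1]
    - [0,[0.85,0.1,0],-0.13]
    - [0,[0.85,0.1,0],0]
    - [0,[0.85,0.1,0],0]
    - [0,[0.85,0.1,0],0]
    - [0,[0.85,0.1,0],0]
    - [0,[0,0,0],0]
    - [0,[0,0,0],0]

```text
time_s: 8.3
tcp_pos: [0.4505, 0.1, 0.1461]
eef_rot: [179.9, -0.0, -82.7]
contact_force: [0.0, 0.1, 0.2]
gripper_width: 0.0874
```

```bash
python3 -c "
from h import *
wr('wA',*Y,.05)
go((.450,.099,.012),97.4)"
```

```text
([368.0, 328.0], ((339.77606201171875, -24.493408203125), (16.62688636779785, 275.4599914550781), 7.305893898010254))
([426.0, 278.0], ((393.0809326171875, -65.94880676269531), (58.63421630859375, 22.648422241210938), 22.796024322509766))
([73.0, 280.0], ((353.4254455566406, 246.21315002441406), (22.94001007080078, 58.404754638671875), 83.8946533203125))
([250.0, 193.0], ((453.229248046875, 100.22540283203125), (84.26364135742188, 54.78908157348633), 7.312544822692871))
([18.0, 164.0], ((447.1212158203125, 283.74139404296875), (40.14426040649414, 94.41934204101562), 85.1241226196289))
([44.0, 149.0], ((462.77593994140625, 266.71966552734375), (80.06753540039062, 39.8009147644043), 10.324929237365723))
t 8.35 tcp [0.4506 0.1004 0.1461] rot [ 1.7996e+02 -2.0000e-02 -8.2620e+01] F [ 0.46 -0.25  0.81] w 0.0878
turn -0.0 then shift [0.027 0.015 2.683]
```

View pics/wA.png

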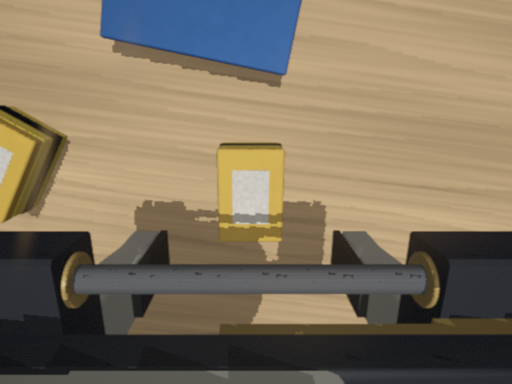

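Tin A is at (250,193), centred between the jaws. I go down on it, grip and lift.

Emit:
apply_moves:
  plan:
    - [0,[0,0,0.6],0]
    - [0,[0,0,0.8],0]
    - [0,[0,0,0.7],0]
    - [0,[0,0,0.4],0]
    - [0,[0,0,0.18],0]
    - [0,[0,0,0],0]
    - [255,[0,0,0],0]
    - [255,[0,0,0],0]
    - [255,[0,0,0],0]
    - [255,[0,0,0],0]
    - [255,[0,0,0],0]
    - [255,[0,0,0],0]

```text
time_s: 9.85
tcp_pos: [0.4508, 0.1001, 0.0129]
eef_rot: [-180.0, 0.0, -82.6]
contact_force: [-1.8, -1.0, 6.6]
gripper_width: 0.0537
```

Emit:
apply_moves:
  plan:
    - [255,[0,0,-0.2],0]
    - [255,[0,0,-0.4],0]
    - [255,[0,0,-0.4],0]
    - [255,[0,0,0],0]
    - [255,[0,0,0],0]
    - [255,[0,0,0],0]
    - [255,[0,0,0],0]

```text
time_s: 10.72
tcp_pos: [0.4503, 0.0999, 0.062]
eef_rot: [179.9, -0.0, -82.6]
contact_force: [0.6, -0.7, -2.5]
gripper_width: 0.0541
```

Emit:
apply_moves:
  plan:
    - [255,[0,0,0],0]
    - [255,[0,0,0],0]

```text
time_s: 10.98
tcp_pos: [0.4506, 0.1001, 0.0624]
eef_rot: [180.0, -0.0, -82.6]
contact_force: [0.8, -0.4, -2.4]
gripper_width: 0.054
```

Emit:
apply_moves:
  plan:
    - [255,[0,0,0],0]

```text
time_s: 11.1
tcp_pos: [0.4506, 0.1002, 0.0625]
eef_rot: [180.0, -0.0, -82.6]
contact_force: [0.3, -0.7, -2.4]
gripper_width: 0.054
```

Emit:
apply_moves:
  plan:
    - [255,[0,0,0],0]

```text
time_s: 11.22
tcp_pos: [0.4507, 0.1002, 0.0626]
eef_rot: [-180.0, 0.0, -82.6]
contact_force: [-0.5, 0.7, -2.7]
gripper_width: 0.054
```

```bash
python3 -c "
from h import *
go((.62,.153,.16),97.4)"
```

```text
t 11.22 tcp [0.4507 0.1002 0.0626] rot [-180.      0.    -82.62] F [-0.55  0.66 -2.67] w 0.054
turn -0.0 then shift [-0.611 -3.494 -1.948]
```

Tin A weighs about 2.5 N and tin B about 5.3 N, so A is the lighter and goes to the stand.

Emit:
apply_moves:
  plan:
    - [255,[0,0,-0.6],0]
    - [255,[-0.1,-0.6,-0.4],0]
    - [255,[-0.15,-0.8,0],0]
    - [255,[-0.15,-0.8,0],0]
    - [255,[-0.11,-0.8,0],0]
    - [255,[-0.1,-0.5,0],0]
    - [255,[0,0,0.3],0]
    - [255,[0,0,0.5],0]
    - [255,[0,0,0.3],0]
    - [255,[0,0,0],0]
    - [255,[0,0,0],0]

```text
time_s: 12.6
tcp_pos: [0.6206, 0.1531, 0.0583]
eef_rot: [-179.9, 0.0, -82.6]
contact_force: [0.1, 0.2, -2.3]
gripper_width: 0.0541
```

```bash
python3 -c "
from h import *
from plant import viewer
go((.62,.153,.043),97.4)
cv2.imwrite('pics/s1.png',cv2.resize(viewer.capture('side')['frame'][120:250,150:350],None,fx=3.5,fy=3.5))"
```

```text
t 12.6 tcp [0.6206 0.1531 0.0583] rot [-1.7994e+02  1.0000e-02 -8.2600e+01] F [ 0.09  0.19 -2.29] w 0.0541
turn 0.0 then shift [0.    0.013 0.307]
```

View pics/s1.png

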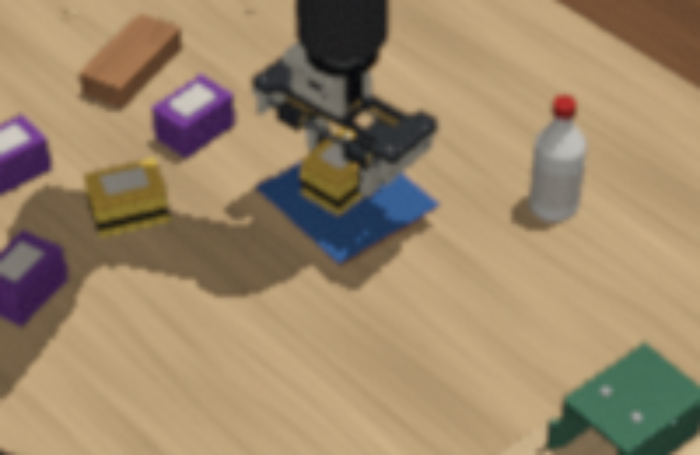

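The tin is held upright over the middle of the blue top. I lower it slowly.

Emit:
apply_moves:
  plan:
    - [255,[0,0,0.1],0]
    - [255,[0,0,0.08],0]
    - [255,[0,0,0.05],0]
    - [255,[0,0,0.03],0]
    - [255,[0,0,0.02],0]
    - [255,[0,0,0],0]
    - [255,[0,0,0],0]

```text
time_s: 13.52
tcp_pos: [0.6203, 0.1529, 0.0436]
eef_rot: [-180.0, 0.0, -82.6]
contact_force: [0.8, -0.5, -1.9]
gripper_width: 0.0538
```

Emit:
apply_moves:
  plan:
    - [255,[0,0,0.02],0]
    - [255,[0,0,0],0]
    - [255,[0,0,0],0]

```text
time_s: 13.9
tcp_pos: [0.6205, 0.153, 0.043]
eef_rot: [-180.0, 0.0, -82.6]
contact_force: [-2.3, 0.2, 2.5]
gripper_width: 0.054
```

Contact, with the tin supported by the stand. I release it and rise straight up, then go on to B.

Emit:
apply_moves:
  plan:
    - [0,[0,0,0],0]
    - [0,[0,0,0],0]
    - [0,[0,0,0],0]
    - [0,[0,0,0],0]
    - [0,[0,0,-0.3],0]
    - [0,[0,0,-0.8],0]
    - [0,[0,0,-0.8],0]
    - [0,[0,0,-0.6],0]
    - [0,[0,0,0],0]

```text
time_s: 15.02
tcp_pos: [0.622, 0.1536, 0.172]
eef_rot: [-179.6, 0.1, -82.6]
contact_force: [0.5, -0.2, -0.5]
gripper_width: 0.0877
```

```bash
python3 -c "
from h import *
s,c,R,t=wr('wSt',*Y,.08)
go((.55,-.262,.2),90)"
```

```text
([368.0, 328.0], ((515.3377075195312, 32.22454071044922), (15.120607376098633, 269.45819091796875), 7.489500522613525))
([428.0, 282.0], ((568.3499755859375, -8.986759185791016), (56.408721923828125, 22.304874420166016), 18.924318313598633))
([73.0, 280.0], ((528.5855712890625, 297.609130859375), (23.333593368530273, 57.90410232543945), 82.42718505859375))
([250.0, 198.0], ((622.0089111328125, 153.54147338867188), (82.7225341796875, 53.736297607421875), 7.407168388366699))
t 15.07 tcp [0.621  0.1533 0.1699] rot [-1.7981e+02  8.0000e-02 -8.2620e+01] F [ 0.26  0.17 -0.03] w 0.0879
turn 1.23 then shift [ 8.305  1.419 -0.602]
```

View pics/wSt.png

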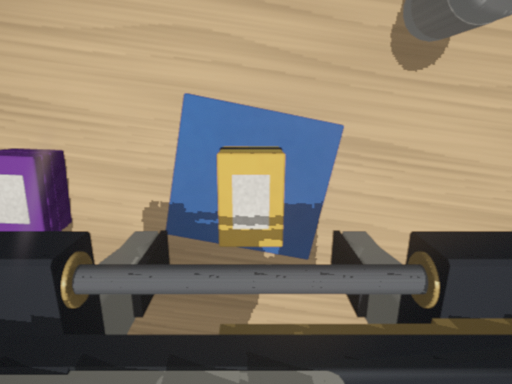

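Tin A stands fully on the blue top, with its lid at (250,198). While the hand is empty I look at the bay from close up.

```bash
python3 -c "
from h import *
go((.48,-.262,.22),88)"
```

```text
t 15.07 tcp [0.621  0.1533 0.1699] rot [-1.7981e+02  8.0000e-02 -8.2620e+01] F [ 0.26  0.17 -0.03] w 0.0879
turn 1.56 then shift [ 8.399  2.527 -1.002]
```

Emit:
apply_moves:
  plan:
    - [0,[0,0,-0.5],0.8]
    - [0,[0,0,-0.5],0.76]
    - [0,[0.84,0.25,0],0]
    - [0,[0.84,0.25,0],0]
    - [0,[0.84,0.25,0],0]
    - [0,[0.84,0.25,0],0]
    - [0,[0.84,0.25,0],0]
    - [0,[0.84,0.25,0],0]
    - [0,[0.84,0.25,0],0]
    - [0,[0.84,0.25,0],0]
    - [0,[0.84,0.25,0],0]
    - [0,[0.84,0.25,0],0]

```text
time_s: 16.58
tcp_pos: [0.4798, -0.2636, 0.217]
eef_rot: [179.9, 0.0, -92.0]
contact_force: [0.6, 1.4, -0.3]
gripper_width: 0.0876
```

Emit:
apply_moves:
  plan:
    - [0,[0,0,0],0]
    - [0,[0,0,0],0]
    - [0,[0,0,0],0]

```text
time_s: 16.95
tcp_pos: [0.481, -0.2618, 0.2174]
eef_rot: [180.0, 0.0, -91.9]
contact_force: [-0.4, -1.0, 0.1]
gripper_width: 0.087
```

```bash
python3 -c "
from h import *
import pickle
s,c,R,t=wr('wBay',(65,60,25),(95,255,255),.084)
pickle.dump((s,c,R,t),open('bay.pkl','wb')); print(s['tcp_pos'],s['eef_rot'])
cv2.imwrite('pics/wBay2.png',cv2.resize(c['frame'][:240,80:430],None,fx=2.28,fy=2.28,interpolation=2))"
```

```text
([254.0, 57.0], ((586.59521484375, -270.49652099609375), (82.76903533935547, 99.30994415283203), 87.78346252441406))
[ 0.48100261 -0.26178482  0.21735559] [ 1.79977033e+02  1.08638415e-02 -9.19267385e+01]
```

View pics/wBay2.png

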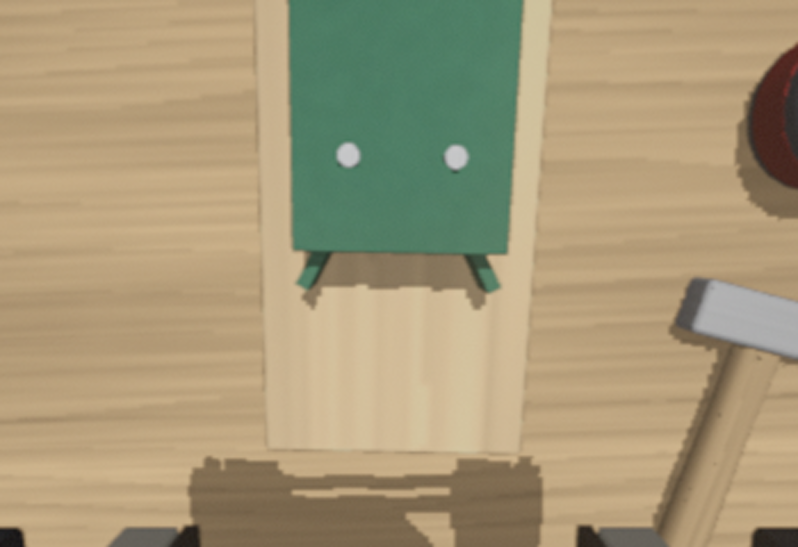

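In the enlarged view (scale 2.28) the roof front corners are at (294,250) and (507,254), the runway front corners at (267,449) and (519,454), and the fin tips at (305,285) and (492,290). I cast these rays.

```bash
python3 -c "
from h import *
import pickle
s,c,R,t=pickle.load(open('bay.pkl','rb'))
f=lambda p,z:(ray(c,(p[0]/2.28+80,p[1]/2.28),z,R,t)*1000).round(1)[:2]
for n,p,z in(('rfL',(294,250),.084),('rfR',(507,254),.084),('rbL',(290,0),.084),('rbR',(523,0),.084),('baL',(267,449),.02),('baR',(519,454),.02),('bL2',(256,0),.02),('bR2',(550,0),.02),('finL',(305,285),.06),('finR',(492,290),.06)): print(n,f(p,z))
"
```

```text
rfL [ 551.8 -227.6]
rfR [ 547.5 -310. ]
rbL [ 637.4 -232.2]
rbR [ 634.6 -314.7]
baL [ 453.5 -199.2]
baR [ 446.5 -327.4]
bL2 [ 655.6 -210.5]
bR2 [ 651.2 -337.5]
finL [ 536.9 -228.3]
finR [ 532.2 -307.6]
```

```bash
python3 -c "
from h import *
from plant import viewer
c=viewer.capture('top')
f=lambda p,z:(ray(c,(p[0]/5.5+320,p[1]/5.5+150),z)*1000).round(1)[:2]
print(f((130,485),.02),f((362,492),.02),f((204,97),.084),f((358,100),.084),f((202,293),.084),f((355,298),.084))
for o in rects(c,*Y,.05,60): print(o)
go((.4485,.314,.217),66.6)"
```

```text
[ 448.7 -199.3] [ 443.7 -328.4] [ 656.2 -233.5] [ 653.6 -316.3] [ 549.5 -228.5] [ 546.  -309.8]
([176.0, 240.0], ((445.5667419433594, 311.9632263183594), (58.208133697509766, 81.47198486328125), 66.50157928466797))
([228.0, 183.0], ((621.2933959960938, 154.75384521484375), (84.6256332397461, 55.00819778442383), 7.324542045593262))
t 17.05 tcp [ 0.4812 -0.2617  0.2175] rot [180.    0.  -91.9] F [-0.04 -0.2   0.  ] w 0.0877
turn 3.58 then shift [-1.0308e+01  5.1730e+00  1.0000e-02]
```

Top and wrist agree on the mouth: (0.549,-0.269), yaw -3°. Now back to B.

Emit:
apply_moves:
  plan:
    - [0,[0,0,0],0.9]
    - [0,[0,0,0],0.9]
    - [0,[0,0,0],0.9]
    - [0,[0,0,0],0.88]
    - [0,[-0.86,0.43,0],0]
    - [0,[-0.86,0.43,0],0]
    - [0,[-0.86,0.43,0],0]
    - [0,[-0.86,0.43,0],0]
    - [0,[-0.86,0.43,0],0]
    - [0,[-0.86,0.43,0],0]
    - [0,[-0.86,0.43,0],0]
    - [0,[-0.86,0.43,0],0]

```text
time_s: 18.55
tcp_pos: [0.4595, 0.1238, 0.2179]
eef_rot: [-180.0, 0.0, -113.4]
contact_force: [1.7, -0.1, 0.5]
gripper_width: 0.0875
```

Emit:
apply_moves:
  plan:
    - [0,[-0.86,0.43,0],0]
    - [0,[-0.86,0.43,0],0]
    - [0,[-0.86,0.43,0],0]
    - [0,[-0.85,0.44,0],0]
    - [0,[0,0,0],0]
    - [0,[0,0,0],0]

```text
time_s: 19.3
tcp_pos: [0.4483, 0.3136, 0.2173]
eef_rot: [180.0, -0.0, -113.4]
contact_force: [1.1, 0.7, -0.9]
gripper_width: 0.0877
```

```bash
python3 -c "
from h import *
wr('wB2',*Y,.05)
go((.4485,.314,.012),66.6)"
```

```text
([368.0, 328.0], ((224.97296142578125, 257.70623779296875), (351.024658203125, 19.86089324951172), 66.6102294921875))
([427.0, 280.0], ((257.2068786621094, 177.4646453857422), (30.15227699279785, 75.1240234375), 78.37255859375))
([74.0, 279.0], ((417.5433044433594, 546.1231079101562), (30.39774513244629, 75.47938537597656), 52.93174362182617))
([249.0, 175.0], ((450.2046203613281, 314.30596923828125), (54.08385467529297, 83.30388641357422), 66.4639663696289))
t 19.35 tcp [0.4485 0.3131 0.2175] rot [ 1.7999e+02 -2.0000e-02 -1.1343e+02] F [ 0.04 -0.21 -0.65] w 0.0876
turn -0.0 then shift [-0.017  0.008  4.109]
```

View pics/wB2.png

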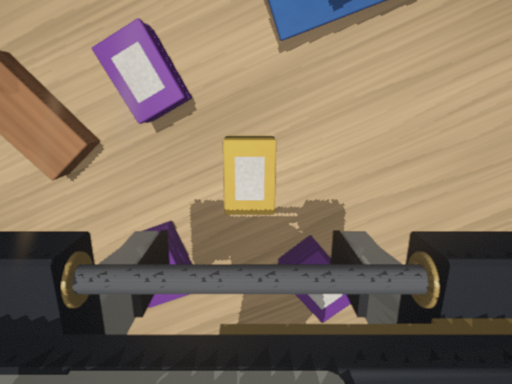

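Tin B is at (249,175), between the jaws. I descend, grip and lift to about z 0.2.

Emit:
apply_moves:
  plan:
    - [0,[0,0,0.8],0]
    - [0,[0,0,0.9],0]
    - [0,[0,0,0.9],0]
    - [0,[0,0,0.8],0]
    - [0,[0,0,0.5],0]
    - [0,[0,0,0.2],0]
    - [0,[0,0,0],0]
    - [255,[0,0,0],0]
    - [255,[0,0,0],0]
    - [255,[0,0,0],0]
    - [255,[0,0,0],0]
    - [255,[0,0,0],0]

```text
time_s: 20.85
tcp_pos: [0.4491, 0.3136, 0.0129]
eef_rot: [-180.0, 0.0, -113.4]
contact_force: [-1.5, -0.5, 4.6]
gripper_width: 0.0536
```

Emit:
apply_moves:
  plan:
    - [255,[0,0,0],0]
    - [255,[0,0,-0.3],0]
    - [255,[0,0,-0.6],0]
    - [255,[0,0,-0.8],0]
    - [255,[0,0,-0.8],0]
    - [255,[0,0,-0.6],0]
    - [255,[0,0,0],-0.85]
    - [255,[0,0,0],-0.85]
    - [255,[0,0,0],-0.85]
    - [255,[0,0,0],-0.85]
    - [255,[0,0,0],0]
    - [255,[0,0,0],0]

```text
time_s: 22.35
tcp_pos: [0.4486, 0.313, 0.1675]
eef_rot: [180.0, -0.0, -93.2]
contact_force: [-0.0, 0.6, -4.5]
gripper_width: 0.0543
```

```bash
python3 -c "
from h import *
go((.4985,-.266,.16),87)"
```

```text
t 22.35 tcp [0.4486 0.313  0.1675] rot [ 1.7997e+02 -2.0000e-02 -9.3180e+01] F [-0.04  0.56 -4.52] w 0.0543
turn -0.03 then shift [11.511 -1.602  0.15 ]
```

Emit:
apply_moves:
  plan:
    - [255,[0.4,-0.05,0],-0.03]
    - [255,[0.8,-0.11,0],0]
    - [255,[0.8,-0.11,0],0]
    - [255,[0.8,-0.11,0],0]
    - [255,[0.8,-0.11,0],0]
    - [255,[0.8,-0.11,0],0]
    - [255,[0.8,-0.11,0],0]
    - [255,[0.8,-0.11,0],0]
    - [255,[0.8,-0.11,0],0]
    - [255,[0.8,-0.11,0],0]
    - [255,[0.8,-0.11,0],0]
    - [255,[0.8,-0.11,0],0]

```text
time_s: 23.85
tcp_pos: [0.4879, -0.1511, 0.1677]
eef_rot: [180.0, 0.0, -93.0]
contact_force: [0.3, 0.7, -5.4]
gripper_width: 0.0537
```

Emit:
apply_moves:
  plan:
    - [255,[0.8,-0.11,0],0]
    - [255,[0.8,-0.11,0],0]
    - [255,[0.5,-0.07,0],0]
    - [255,[0.21,-0.04,0],0]
    - [255,[0,0,0.6],0]
    - [255,[0,0,0.6],0]
    - [255,[0,0,0.6],0]
    - [255,[0,0,0],0]
    - [255,[0,0,0],0]

```text
time_s: 24.98
tcp_pos: [0.5, -0.2656, 0.0788]
eef_rot: [-179.9, -0.0, -92.9]
contact_force: [-0.0, -0.3, -4.5]
gripper_width: 0.0537
```

```bash
python3 -c "
from h import *
from plant import viewer
go((.4985,-.266,.033),87)
s,c,R,t=wr('wPl',*Y,.1)
cv2.imwrite('pics/wPl2.png',cv2.resize(c['frame'][:260,80:430],None,fx=2.28,fy=2.28,interpolation=2))
cv2.imwrite('pics/s2.png',cv2.resize(viewer.capture('side')['frame'][180:310,230:430],None,fx=3.5,fy=3.5))"
```

```text
t 24.98 tcp [ 0.5    -0.2656  0.0788] rot [-1.7994e+02 -3.0000e-02 -9.2850e+01] F [-0.01 -0.25 -4.5 ] w 0.0537
turn 0.02 then shift [0.009 0.031 0.915]
([372.0, 324.0], ((470.6932373046875, -331.55108642578125), (127.1495590209961, 22.73197364807129), 87.1197509765625))
([194.0, 321.0], ((475.5914306640625, -234.1781768798828), (44.43164825439453, 22.730384826660156), 87.11981964111328))
([364.0, 280.0], ((490.23065185546875, -319.288330078125), (30.58572006225586, 7.918850421905518), 5.205814361572266))
([135.0, 281.0], ((495.7483825683594, -210.2696075439453), (8.041046142578125, 30.616592407226562), 77.71770477294922))
([250.0, 224.0], ((521.6304321289062, -266.1441955566406), (61.43311309814453, 39.7723503112793), 87.12289428710938))
```

View pics/wPl2.png

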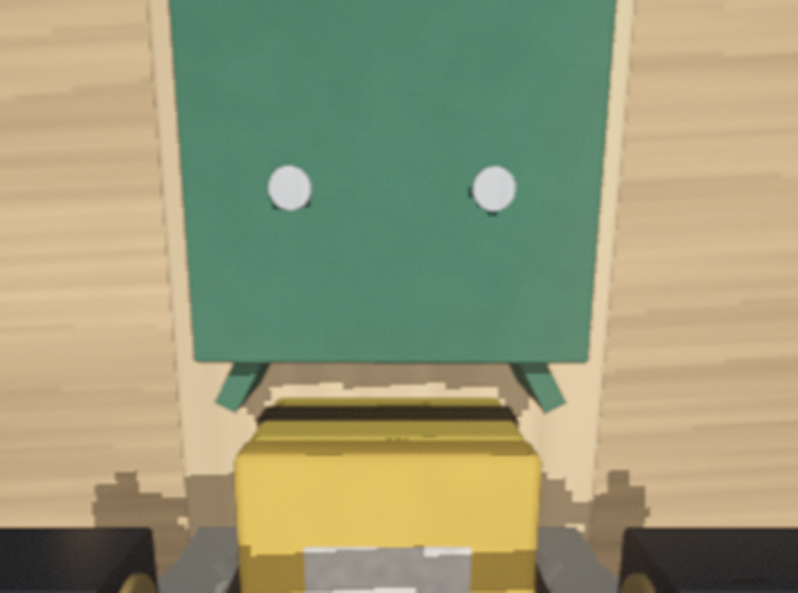

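View pics/s2.png

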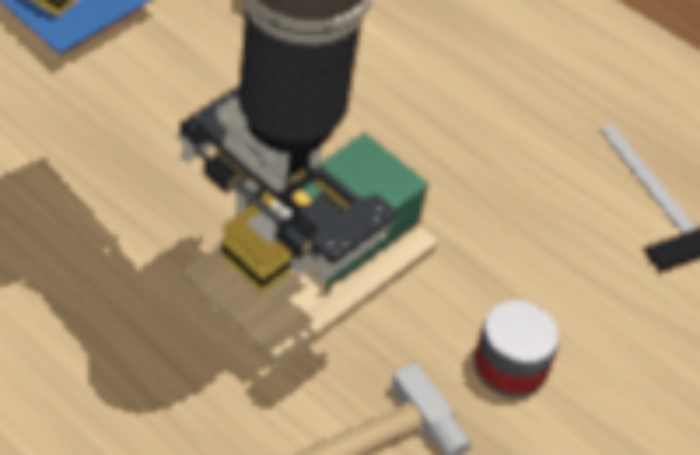

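The tin (columns 238–538 in the crop, centre 388) is lined up with the fins (centre 390) and the roof (392). I lower it.

Emit:
apply_moves:
  plan:
    - [255,[0.01,0.03,0.3],0]
    - [255,[0,0,0.3],0]
    - [255,[0,0,0.15],0]
    - [255,[0,0,0.07],0]
    - [255,[0,0,0.03],0]
    - [255,[0,0,0.02],0]
    - [255,[0,0,0],0]
    - [255,[0,0,0],0]

```text
time_s: 26.08
tcp_pos: [0.498, -0.2659, 0.0343]
eef_rot: [-180.0, -0.0, -92.9]
contact_force: [-1.3, -0.9, -4.4]
gripper_width: 0.0539
```

Emit:
apply_moves:
  plan:
    - [255,[0,0,0.02],0]
    - [255,[0,0,0],0]
    - [255,[0,0,0],0]

```text
time_s: 26.45
tcp_pos: [0.4979, -0.2659, 0.0331]
eef_rot: [-180.0, -0.0, -92.9]
contact_force: [-0.2, -0.2, -5.4]
gripper_width: 0.054
```

Emit:
apply_moves:
  plan:
    - [255,[0,0,0.01],0]
    - [255,[0,0,0.01],0]
    - [255,[0,0,0],0]
    - [255,[0,0,0],0]

```text
time_s: 26.95
tcp_pos: [0.4979, -0.2659, 0.0329]
eef_rot: [-180.0, -0.0, -92.9]
contact_force: [-2.9, 1.4, 6.2]
gripper_width: 0.0539
```

Landed. I release, rise, move back behind the tin, shut the fingers and go down behind it.

Emit:
apply_moves:
  plan:
    - [0,[0,0,0],0]
    - [0,[0,0,0],0]
    - [0,[0,0,0],0]
    - [0,[0,0,0],0]
    - [0,[0,0,-0.3],0]
    - [0,[0,0,-0.8],0]
    - [0,[0,0,-0.7],0]
    - [255,[0,0.6,0],0]
    - [255,[0,0.82,0],0]
    - [255,[0,0,0],0]
    - [255,[0,0,0],0]
    - [255,[0,0,0],0]

```text
time_s: 28.45
tcp_pos: [0.4279, -0.2625, 0.1224]
eef_rot: [-180.0, -0.0, -92.9]
contact_force: [0.0, 0.5, 0.5]
gripper_width: 0.0431
```

```bash
python3 -c "
from h import *
go((.428,-.2622,.040),87)
s,c,R,t=wr('wT',*Y,.07)
cv2.imwrite('pics/wT2.png',cv2.resize(c['frame'][:260,80:430],None,fx=2.28,fy=2.28,interpolation=2))
"
```

```text
t 28.45 tcp [ 0.4279 -0.2625  0.1224] rot [-1.7996e+02 -2.0000e-02 -9.2860e+01] F [0.01 0.46 0.48] w 0.0431
turn 0.02 then shift [-0.006 -0.002  1.649]
([304.0, 328.0], ((334.4087829589844, -300.26617431640625), (281.3719787597656, 12.847339630126953), 87.12696838378906))
([250.0, 108.0], ((496.5323181152344, -265.08929443359375), (54.83955001831055, 79.92576599121094), 87.12258911132812))
```

View pics/wT2.png

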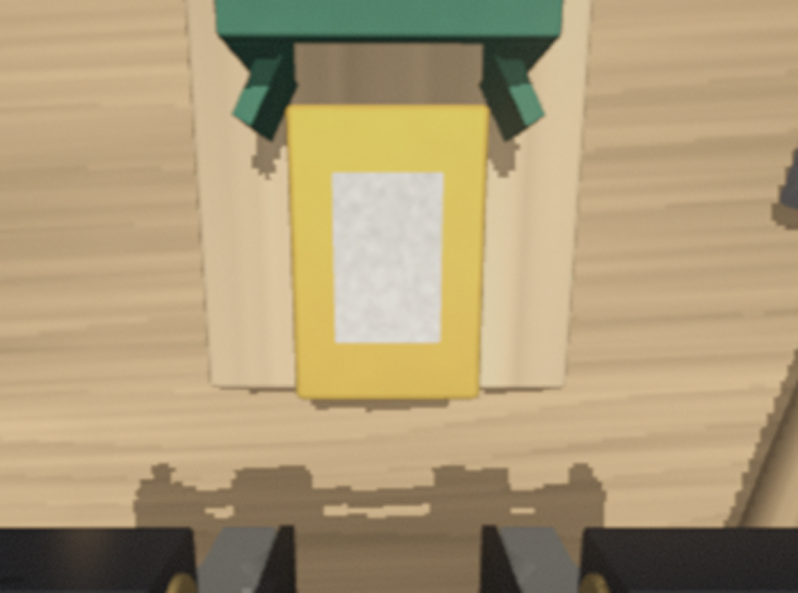

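The tin stands square on the runway, between the fin tips at (255,120) and (525,120). I go down behind it with the fingers shut.

Emit:
apply_moves:
  plan:
    - [255,[0,0,0],0]
    - [255,[0,0,0],0]
    - [255,[0,0,0],0]
    - [255,[0,0,0.6],0]
    - [255,[0,0,0.6],0]
    - [255,[0,0,0.45],0]
    - [255,[0,0,0],0]
    - [255,[0,-0.1,0],0]
    - [255,[0,-0.1,0],0]
    - [255,[0,0,0],0]
    - [255,[0,0,0],0]

```text
time_s: 29.88
tcp_pos: [0.4371, -0.2629, 0.0399]
eef_rot: [-180.0, -0.0, -92.9]
contact_force: [0.2, -0.3, -0.5]
gripper_width: 0.0004
```

Emit:
apply_moves:
  plan:
    - [255,[0,-0.05,0],0]
    - [255,[0,-0.05,0],0]
    - [255,[0,-0.05,0],0]
    - [255,[0,-0.05,0],0]

```text
time_s: 30.38
tcp_pos: [0.4447, -0.2632, 0.0392]
eef_rot: [179.8, 0.0, -92.9]
contact_force: [-9.6, 0.4, 7.1]
gripper_width: 0.0005
```

Emit:
apply_moves:
  plan:
    - [255,[0,-0.06,0],0]
    - [255,[0,-0.06,0],0]
    - [255,[0,-0.06,0],0]
    - [255,[0,-0.06,0],0]

```text
time_s: 30.88
tcp_pos: [0.4564, -0.2638, 0.0391]
eef_rot: [179.7, 0.0, -92.9]
contact_force: [-7.3, 0.8, 5.2]
gripper_width: 0.0011
```

The force is larger than sliding alone should need (7–10 N, with 5–7 N vertical). I stop and look.

Emit:
apply_moves:
  plan:
    - [255,[0,0,0],0]
    - [255,[0,0,0],0]

```text
time_s: 31.12
tcp_pos: [0.4572, -0.2638, 0.0391]
eef_rot: [179.8, 0.0, -92.9]
contact_force: [-4.0, 0.1, 1.7]
gripper_width: 0.0008
```

```bash
python3 -c "
from h import *
from plant import viewer
go((.4564,-.2638,.040),87)
s,c,R,t=wr('wU',*Y,.07)
cv2.imwrite('pics/wU2.png',cv2.resize(c['frame'][:260,80:430],None,fx=2.28,fy=2.28,interpolation=2))
cv2.imwrite('pics/s3.png',cv2.resize(viewer.capture('side')['frame'][180:310,230:430],None,fx=4,fy=4,interpolation=2))"
```

```text
t 31.12 tcp [ 0.4572 -0.2638  0.0391] rot [ 1.7983e+02  2.0000e-02 -9.2910e+01] F [-3.96  0.12  1.65] w 0.0008
turn 0.02 then shift [ 0.     0.016 -0.017]
([214.0, 328.0], ((432.6118469238281, -244.8235321044922), (170.6429901123047, 7.8115763664245605), 87.11285400390625))
([250.0, 165.0], ((502.84765625, -265.6723327636719), (54.618011474609375, 93.33775329589844), 87.06973266601562))
```

View pics/wU2.png

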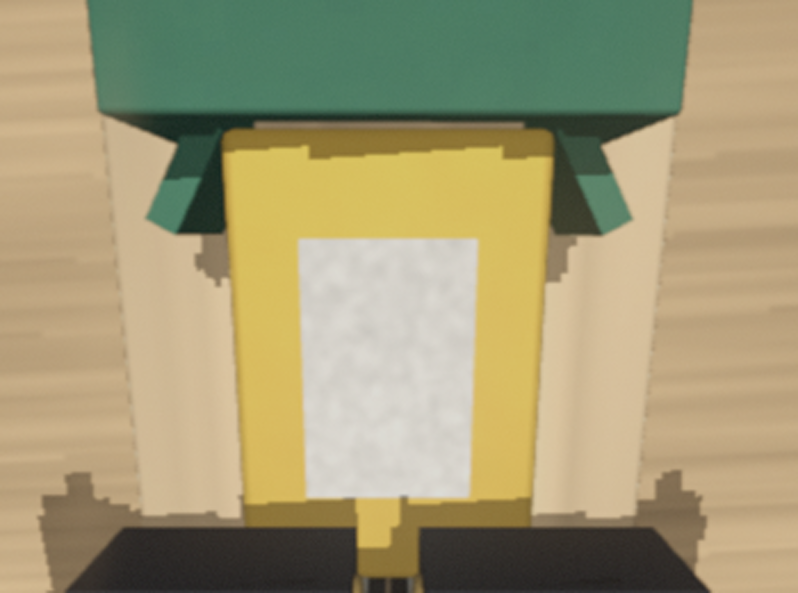

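View pics/s3.png

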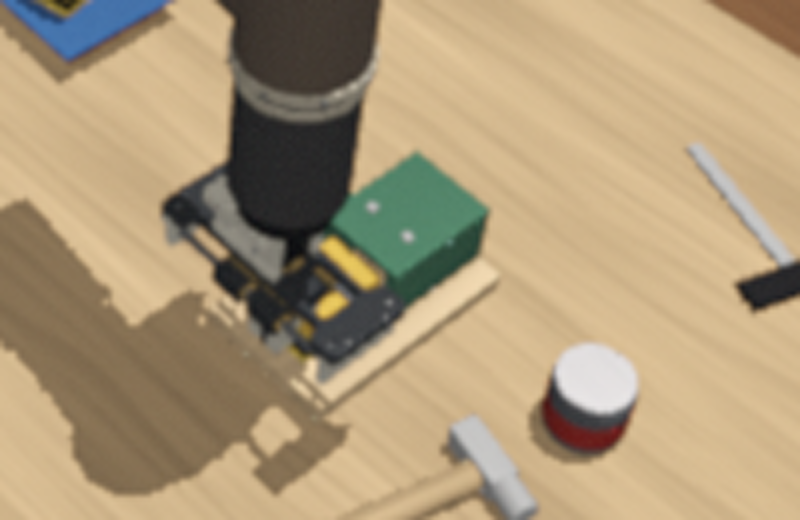

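The tin is in line and its front edge is just at the mouth. At rest the force is 4 N, which fits sliding friction. I continue gently while well short of the earliest backstop position (rear face x≈0.521, TCP≈0.509).

Emit:
apply_moves:
  plan:
    - [255,[0,0,-0.02],0]
    - [255,[0,-0.04,0],0]
    - [255,[0,-0.04,0],0]
    - [255,[0,-0.04,0],0]
    - [255,[0,-0.04,0],0]
    - [255,[0,-0.04,0],0]
    - [255,[0,-0.04,0],0]
    - [255,[0,-0.04,0],0]

```text
time_s: 32.22
tcp_pos: [0.473, -0.2646, 0.0405]
eef_rot: [180.0, 0.0, -92.9]
contact_force: [-1.7, 1.3, -1.6]
gripper_width: 0.0008
```

Emit:
apply_moves:
  plan:
    - [255,[0,-0.04,0],0]
    - [255,[0,-0.04,0],0]
    - [255,[0,-0.04,0],0]
    - [255,[0,-0.04,0],0]
    - [255,[0,-0.04,0],0]
    - [255,[0,-0.04,0],0]

```text
time_s: 32.98
tcp_pos: [0.485, -0.2653, 0.0406]
eef_rot: [180.0, -0.0, -92.9]
contact_force: [-2.0, -0.3, -1.1]
gripper_width: 0.0007
```

Emit:
apply_moves:
  plan:
    - [255,[0,-0.04,0],0]
    - [255,[0,-0.04,0],0]
    - [255,[0,-0.04,0],0]
    - [255,[0,-0.04,0],0]
    - [255,[0,-0.04,0],0]

```text
time_s: 33.6
tcp_pos: [0.495, -0.2658, 0.0406]
eef_rot: [180.0, -0.0, -92.9]
contact_force: [-2.7, 0.2, -1.2]
gripper_width: 0.0005
```

Sliding now takes only about 2 N. Next come short probing steps.

Emit:
apply_moves:
  plan:
    - [255,[0,-0.03,0],0]
    - [255,[0,-0.03,0],0]
    - [255,[0,-0.03,0],0]
    - [255,[0,-0.03,0],0]

```text
time_s: 34.1
tcp_pos: [0.5009, -0.2661, 0.0406]
eef_rot: [180.0, 0.0, -92.9]
contact_force: [-2.1, 0.1, -2.2]
gripper_width: 0.0002
```

Emit:
apply_moves:
  plan:
    - [255,[0,-0.02,0],0]
    - [255,[0,-0.02,0],0]

```text
time_s: 34.35
tcp_pos: [0.5029, -0.2662, 0.0405]
eef_rot: [180.0, 0.0, -92.9]
contact_force: [-2.4, 1.1, -2.2]
gripper_width: 0.0007
```

Emit:
apply_moves:
  plan:
    - [255,[0,-0.02,0],0]
    - [255,[0,-0.02,0],0]

```text
time_s: 34.6
tcp_pos: [0.5049, -0.2663, 0.0406]
eef_rot: [180.0, 0.0, -92.9]
contact_force: [-1.9, 0.3, -1.5]
gripper_width: 0.0005
```

Emit:
apply_moves:
  plan:
    - [255,[0,-0.02,0],0]
    - [255,[0,-0.02,0],0]

```text
time_s: 34.85
tcp_pos: [0.5069, -0.2664, 0.0406]
eef_rot: [180.0, 0.0, -92.9]
contact_force: [-2.2, -0.3, -2.3]
gripper_width: 0.0003
```

Emit:
apply_moves:
  plan:
    - [255,[0,-0.02,0],0]
    - [255,[0,-0.02,0],0]

```text
time_s: 35.1
tcp_pos: [0.5089, -0.2665, 0.0406]
eef_rot: [180.0, 0.0, -92.9]
contact_force: [-2.0, 0.3, -1.5]
gripper_width: 0.0006
```

Emit:
apply_moves:
  plan:
    - [255,[0,-0.02,0],0]
    - [255,[0,-0.02,0],0]

```text
time_s: 35.35
tcp_pos: [0.5109, -0.2666, 0.0406]
eef_rot: [180.0, -0.0, -92.9]
contact_force: [-1.6, 0.7, -1.7]
gripper_width: 0.0002
```

Emit:
apply_moves:
  plan:
    - [255,[0,-0.02,0],0]
    - [255,[0,-0.02,0],0]

```text
time_s: 35.6
tcp_pos: [0.5129, -0.2667, 0.0406]
eef_rot: [180.0, 0.0, -92.9]
contact_force: [-1.3, 0.8, -1.7]
gripper_width: 0.0
```

Emit:
apply_moves:
  plan:
    - [255,[0,-0.02,0],0]
    - [255,[0,-0.02,0],0]

```text
time_s: 35.85
tcp_pos: [0.5149, -0.2668, 0.0406]
eef_rot: [-180.0, 0.0, -92.9]
contact_force: [-2.5, 0.2, -3.4]
gripper_width: 0.0004
```

Emit:
apply_moves:
  plan:
    - [255,[0,-0.02,0],0]
    - [255,[0,-0.02,0],0]

```text
time_s: 36.1
tcp_pos: [0.5165, -0.2668, 0.0404]
eef_rot: [180.0, 0.0, -92.9]
contact_force: [-4.1, 0.2, -2.8]
gripper_width: 0.0001
```

The force is rising and the tool lags a little. I probe finer.

Emit:
apply_moves:
  plan:
    - [255,[0,-0.01,0],0]
    - [255,[0,0,0],0]

```text
time_s: 36.35
tcp_pos: [0.5166, -0.2667, 0.0402]
eef_rot: [179.9, 0.0, -92.9]
contact_force: [-5.1, 0.3, -2.3]
gripper_width: 0.0004
```

Emit:
apply_moves:
  plan:
    - [255,[0,-0.01,0],0]
    - [255,[0,0,0],0]

```text
time_s: 36.6
tcp_pos: [0.5165, -0.2668, 0.0401]
eef_rot: [179.9, 0.0, -92.9]
contact_force: [-5.6, 0.8, -2.5]
gripper_width: 0.0007
```

Emit:
apply_moves:
  plan:
    - [255,[0,-0.02,0],0]
    - [255,[0,0,0],0]

```text
time_s: 36.85
tcp_pos: [0.5166, -0.2667, 0.0399]
eef_rot: [179.8, 0.0, -92.9]
contact_force: [-8.2, 1.0, -0.8]
gripper_width: 0.0004
```

This is a firm stop: at 8.2 N the tool no longer advances, well under 14 N. I back off, look, and re-touch slightly higher, to be sure the tin is what stops and not the hand.

Emit:
apply_moves:
  plan:
    - [255,[0,0.08,0],0]
    - [255,[0,0.3,0],0]
    - [255,[0,0.62,0],0]
    - [255,[0,0.6,-0.16],0]
    - [255,[0,0,0],0]
    - [255,[0,0,0],0]

```text
time_s: 37.6
tcp_pos: [0.44, -0.2632, 0.0494]
eef_rot: [-179.8, -0.0, -92.9]
contact_force: [0.8, -0.5, -0.2]
gripper_width: 0.0006
```

```bash
python3 -c "
from h import *
from plant import viewer
go((.5166,-.2667,.048),87)
s,c,R,t=wr('wV',*Y,.07)
cv2.imwrite('pics/wV2.png',cv2.resize(c['frame'][:260,80:430],None,fx=2.28,fy=2.28,interpolation=2))
cv2.imwrite('pics/s4.png',cv2.resize(viewer.capture('side')['frame'][180:310,230:430],None,fx=4,fy=4,interpolation=2))"
```

```text
t 37.6 tcp [ 0.44   -0.2632  0.0494] rot [-1.7985e+02 -3.0000e-02 -9.2860e+01] F [ 0.78 -0.47 -0.16] w 0.0006
turn 0.02 then shift [-0.011 -1.534  0.028]
([215.0, 328.0], ((407.32073974609375, -242.51986694335938), (183.99351501464844, 8.389625549316406), 87.11225891113281))
([249.0, 40.0], ((538.5936279296875, -267.4136962890625), (54.74287033081055, 26.072492599487305), 87.12328338623047))
```

View pics/wV2.png

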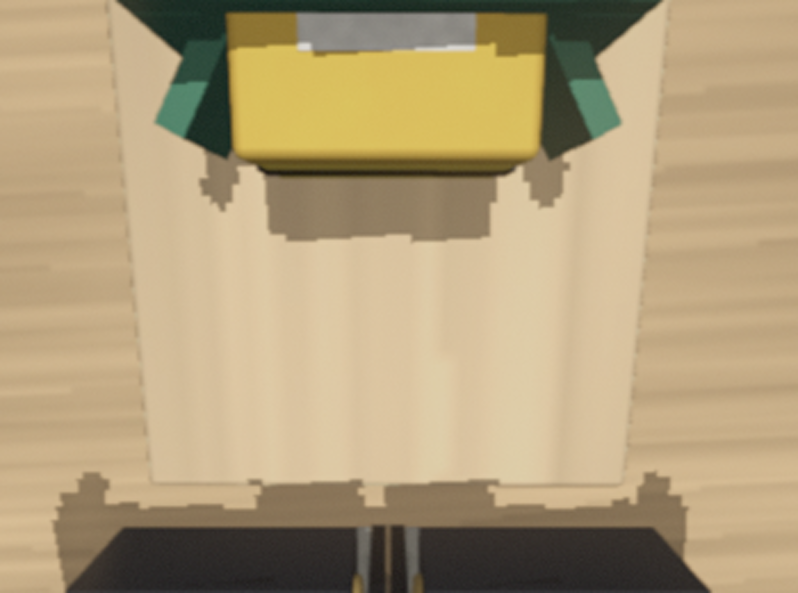

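View pics/s4.png

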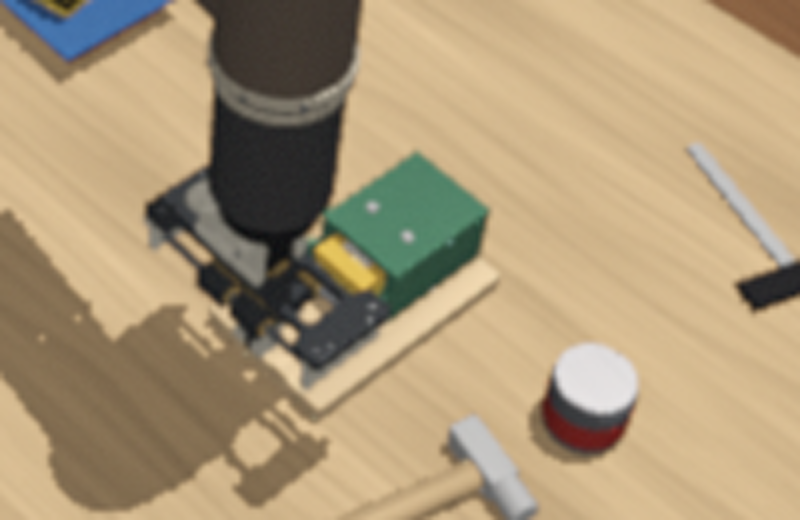

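The tin is square and about 22 mm out of the mouth, within the 4–28 mm range. Its rear edge is at crop row ~155 and the fins are untouched at (190,120) and (590,120). I re-touch 9 mm higher.

Emit:
apply_moves:
  plan:
    - [255,[0,-0.5,0],0]
    - [255,[0,-0.5,0],0]
    - [255,[0,-0.32,0],0]
    - [255,[0,-0.08,0],0]
    - [255,[0,-0.04,0],0]
    - [255,[0,0,0],0]
    - [255,[0,0,0],0]

```text
time_s: 38.58
tcp_pos: [0.5104, -0.2666, 0.0487]
eef_rot: [180.0, 0.0, -92.9]
contact_force: [-0.1, 0.9, -0.4]
gripper_width: 0.0005
```

Emit:
apply_moves:
  plan:
    - [255,[0,-0.02,0],0]
    - [255,[0,-0.02,0],0]
    - [255,[0,0,0],0]

```text
time_s: 38.95
tcp_pos: [0.5129, -0.2667, 0.0486]
eef_rot: [-180.0, -0.0, -92.9]
contact_force: [-1.3, 0.3, 0.4]
gripper_width: 0.0008
```

Emit:
apply_moves:
  plan:
    - [255,[0,-0.02,0],0]
    - [255,[0,-0.02,0],0]
    - [255,[0,0,0],0]

```text
time_s: 39.33
tcp_pos: [0.5149, -0.2668, 0.0486]
eef_rot: [-180.0, -0.0, -92.9]
contact_force: [0.3, 0.1, -0.3]
gripper_width: 0.0004
```

Emit:
apply_moves:
  plan:
    - [255,[0,-0.02,0],0]
    - [255,[0,-0.02,0],0]
    - [255,[0,0,0],0]

```text
time_s: 39.7
tcp_pos: [0.5165, -0.2669, 0.0485]
eef_rot: [180.0, 0.0, -92.9]
contact_force: [-0.9, 0.1, 1.8]
gripper_width: 0.0004
```

Emit:
apply_moves:
  plan:
    - [255,[0,-0.02,0],0]
    - [255,[0,0,0],0]

```text
time_s: 39.95
tcp_pos: [0.5165, -0.2669, 0.0484]
eef_rot: [179.9, 0.0, -92.9]
contact_force: [-4.8, 0.7, 3.3]
gripper_width: 0.0003
```

Emit:
apply_moves:
  plan:
    - [255,[0,-0.02,0],0]
    - [255,[0,0,0],0]

```text
time_s: 40.2
tcp_pos: [0.5166, -0.2668, 0.0484]
eef_rot: [179.8, 0.0, -92.9]
contact_force: [-8.4, 0.5, 6.5]
gripper_width: 0.0006
```

The tool stops at the same place, but here the downward load of 6.5 N could add friction. I unload vertically for a clean reading.

Emit:
apply_moves:
  plan:
    - [255,[0,0,-0.02],0]
    - [255,[0,0,0],0]
    - [255,[0,0,0],0]

```text
time_s: 40.58
tcp_pos: [0.5166, -0.2667, 0.0485]
eef_rot: [179.8, 0.0, -92.9]
contact_force: [-5.7, -0.1, -0.7]
gripper_width: 0.0004
```

It holds 5.7 N with no downward load, where friction could take at most about 3.7 N. The tin is therefore against the backstop. I retreat clear.

Emit:
apply_moves:
  plan:
    - [255,[0,0.08,0],0]
    - [255,[0,0.4,0],0]
    - [255,[0,0.8,0],0]
    - [255,[0,0.5,-0.5],0]
    - [255,[0,0,-0.9],0]
    - [255,[0,0,-0.9],0]
    - [255,[0,0,0],0]
    - [255,[0,0,0],0]

```text
time_s: 41.58
tcp_pos: [0.4303, -0.2624, 0.1647]
eef_rot: [-179.9, 0.0, -92.9]
contact_force: [-0.1, -0.6, -0.3]
gripper_width: 0.0006
```

```bash
python3 -c "
from h import *
from plant import viewer
s,c,R,t=wr('wE',*Y,.07); print(s['tcp_pos'],s['contact_force'])
c2=viewer.capture('top'); cv2.imwrite('pics/topE.png',c2['frame'])
cv2.imwrite('pics/wE2.png',cv2.resize(c['frame'][:260,80:430],None,fx=2.28,fy=2.28,interpolation=2))
for o in rects(c2,*Y,.08,60): print(o)"
```

```text
([215.0, 328.0], ((307.490966796875, -221.4717559814453), (337.5624694824219, 15.39864444732666), 87.12765502929688))
([250.0, 56.0], ((538.6729736328125, -267.1386413574219), (55.06983947753906, 24.44382667541504), 87.10232543945312))
[ 0.43027988 -0.26236966  0.16473529] [-0.07809817 -0.55960401 -0.34289283]
([228.0, 183.0], ((615.9834594726562, 151.74969482421875), (82.83301544189453, 53.94809341430664), 7.326735019683838))
```

View pics/wE2.png

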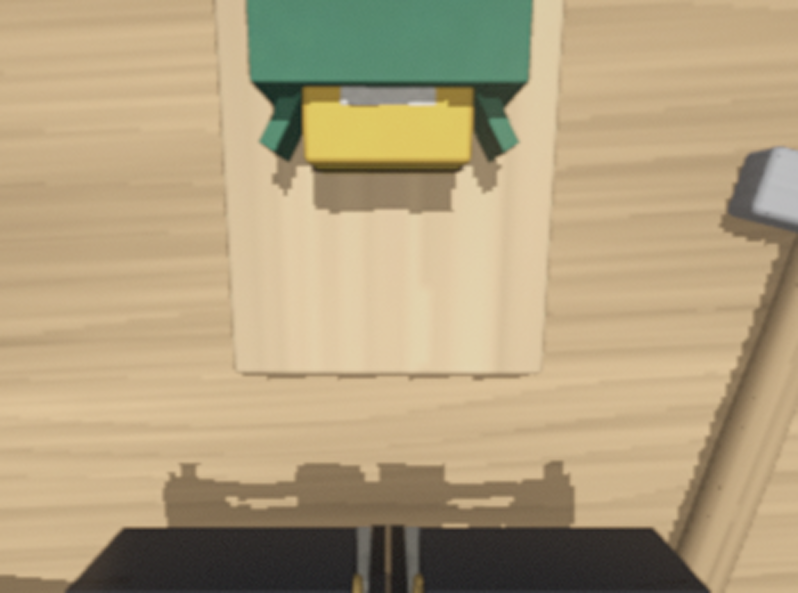

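View pics/topE.png

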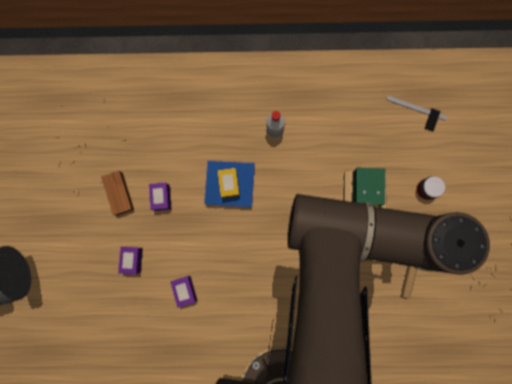

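The final views show tin A upright on the blue stand at (228,183). Tin B is square in the bay mouth, with its rear edge at crop row 160. The bystanders are where they were, though the arm partly hides the hammer. The hand touches nothing.

```bash
python3 -c "
from plant import close_job
print(close_job())"
```

```text
the job is handed in; nothing more can be done
None
```

The job is done and was handed in at about 41.6 s. The lighter tin is on the blue stand, and the heavier one is in the green-covered bay against its backstop.

- **Weighing:** I lifted both tins. The one nearer the middle read about 2.5 N and the left-hand one about 5.3 N.
- **Lighter tin:** It was set down gently, first touching at about 2.5 N. It stands upright, fully on the blue top.
- **Heavier tin:** It was set down on the runway and pushed in with shut fingers; landing read up to about 6 N. It slid at about 2 N in the bay, then stopped hard with the tool at x = 0.5166. The tool did not advance at all as the force went to 8.2 N, below the 14 N slip force.
- **Re-touch:** A second push 9 mm higher stopped at the same place. At first it was unclear, because the hand was also pressing down (8.4 N forward, 6.5 N down). With that load taken off it still held 5.7 N, more than friction could explain.
- **Last pictures:** The heavier tin is upright, square in the mouth and about 22 mm out, within the 4–28 mm range. The other things look unmoved, though the arm partly hid the hammer in the last top view.
- **Early push force:** The first few millimetres of pushing read 7–10 N because the fingers were also pressing down on the tin. This was well short of the backstop, and I corrected it by raising the hand 1 mm.

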